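Fetch the wing stud from the tilted crate and lock it in the assembly stand

TASK

From the tilted red crate take the fastener with the flat wing head, push it fully home into the tilted socket of the green stand (its foot only goes in when it lines up with a slot inside, which you must feel for), then turn it about a quarter turn, either way, so that the wing points up and down the slope of the socket face (towards and away from the robot), and let go. Leave the other fasteners in their places in the crate, and the things on the bench where they are.

Things in the scene. Friction and masses are not known exactly. Their poses are not given: they have to be found in the camera images.
- wing_stud_mid (a point): The wanted fastener, loose, 100 mm long, about 0.26 kg, standing in the crate's near compartment, flange leaning on the near wall, wing parallel to that wall. Point on its axis half-way up, 50 mm above the foot's underside. Own z runs up the axis to the head, y along the wing's width. Flange: round, 68 mm across, 36 to 46 mm above the foot's underside; neck 20 mm thick up to 57 mm.
- wing_stud_head (a point): Centre of its head: a dark steel wing, a flat upright plate 50 mm wide along y, 14 mm thick along x, 43 mm high along z (57 to 100 mm above the foot's underside). 28.5 mm above the half-way point, same axes.
- wing_stud_foot (a point): Centre of the underside of its foot, 50 mm below the half-way point, same axes. The foot is a cross-bar parallel to the wing: 44 mm long along y, 14 mm thick along x (lowest 2 mm: 12 mm thick), 12 mm high; above it a round stem 15 mm thick up to the flange.
- knob_stud_mid (a point): Another fastener in the same row: same foot, stem and flange, but its head is an upright cylinder 40 mm across, 57 to 83 mm above the foot's underside. Point on its axis, 50 mm above the underside. To be left in its place.
- ball_stud_mid (a point): Another fastener in the same row: same foot, stem and flange, but its head is a ball 38 mm across, centre 75 mm above the foot's underside. Point on its axis, 50 mm above the underside. To be left in its place.
- block_stud_mid (a point): Another fastener in the same row: same foot, stem and flange, but its head is a square block 32 x 32 mm, 57 to 85 mm above the foot's underside. Point on its axis, 50 mm above the underside. To be left in its place.
- crate: Fixed red crate, tilted 22 degrees: mouth looks up and towards the robot. Origin: centre of inner floor; z floor normal, x up the slope away from the robot, y level to the left. Inside 196 (x) by 336 mm (y); walls 5 mm thick, near and side ones 48 mm high, far one 75. Divider 40 mm high at x = -20 mm. Before it four fasteners in a row, 70 to 91 mm apart, any order; behind it loose 18 mm tubes along y and flat discs.
- socket: Fixed green socket block, face 96 x 96 mm, tilted 30 degrees to look up and towards the robot. Origin: centre of the hole's mouth; z out of the hole along its axis, x up the slope of the face away from the robot, y level to the left. Round hole 53 mm wide, 44 deep, 4 mm chamfer. Home: flange on the face, half-way point 14 mm above the face. Locked: wing along x. At y = 108 mm a fixed sensor 12 mm above face level.
- socket_slot (a point): Point on the hole's axis 12 mm below the face (axes of the socket, not of the slot): top of an 8 mm thick steel plate across the hole, with a slot 18 mm wide right across it for the foot. The slot's direction is NOT given: along y give or take 40 degrees, too stiff to turn. Push lightly (5 to 10 N), turn a little, repeat until the foot drops through. At home the foot is free to turn under the plate.
- cap: Bystander on the bench: round steel cap, 70 mm diameter, 20 mm high; origin at the centre of its underside.
- driver: Bystander on the bench: screwdriver 190 mm long lying flat; origin on its underside.
- flux: Bystander on the bench: white jar, 56 mm diameter, 110 mm high; origin at the centre of its underside.

How it is judged:
By the outcome, as a careful person would: the job done as asked, in the order asked, and still so for the second after the job is handed in, with the robot touching nothing.
It also fails if it takes over 72 s, if anything falls off the work surface, if the arm or the gripper's body presses on something with over 40 N, if the wrist force passes 120 N, or if a joint passes its speed limit or range.

ROBOT

A 6-joint arm with a two-finger parallel gripper is mounted at the origin on the work surface. World frame = base frame: x ahead of the robot, y to its left, z up, the work surface at z = 0. Lengths are in m, angles in rad, forces in N, time in s.
With the tool pointing down it reaches from about 0.3 to 0.775 m from the base axis. Payload 14.6 kg.
Tool frame: the origin (TCP) lies between the finger pads; the fingertips stand ahead of it and the grasp point (between the pads) lies 2 mm behind it (bot.tips_ahead is the z of the fingertips in the tool frame, in m); z points along the fingers, y is the line along which they close (so a half turn about z gives the same grasp; the last joint's range is limited). The gripper opens to 94 mm and grips with 3 to 60 N. Pads are 16 mm wide; open, the fingers measure 119 mm over their backs; the gripper's body (75 mm by 177 mm) begins 78 mm behind the grasp point.
Start: joints at [-1.168, 0.3, 1.521, -0, 1.321, -0.067], TCP at [0.249, -0.49, 0.201] pointing down, gripper open.
Joint ranges: [-3.03, 3.03], [-0.79, 2.21], [0.23, 2.52], [-1.04, 4.18], [0, 3.07], [-2.55, 2.55]. Speed limits (rad/s): [2.22, 2.22, 2.57, 3.14, 3.14, 3.14].

INTERFACE

Orientations are given as a 3x3 rotation matrix whose columns are the frame's x, y, z axes.
In Python, from station import telemetry, imaging, bot gives the robot as it stands. The module is installed in compiled form; this text tells all that it offers.
- The arm moves only by the shell command python3 -m jog 'ROWS'. ROWS is a JSON object of lists of equal length, an entry for each row: "rot": the turn, a rotation vector about the tool's x, y, z in degrees, a list of three; "travel": the shift along the tool's x, y, z in mm, a list of three; "hand": the finger opening in mm, from 0 to 94. A call has 1 to 12 rows; each row shifts and turns the commanded pose from where the row before left it, along the tool's axes as they then stand; what a row does not reach is not made up. A row lasts 1/12 s, in which the tool goes at most 41.7 mm and 7.16 degrees, less where a joint would pass 70% of its speed; a pose out of reach is approached as far as the arm can. A call with a gripper value outside its range is refused whole. The fingers move at their own pace and stop on an object; the grip force is fixed at half the most. Time passes only in rows, so rows that do not move let the fingers close. It gives the time, the measured TCP pose, the force, the opening and the grip force at its end, in the units of the state.
- telemetry.get_state(): the state, without advancing time (a new reading comes with each control period).
- imaging.grab_frame(name): name is "scene" or "top" or "wrist"; returns a dict with "img" (384x512x3 uint8, blue, green, red), "z_map" (384x512 float32, m along the optical axis (not along the pixel's ray), 0 where there is no reading), "mtx" (3x3 intrinsics, pixels), "R" (3x3) and "t" (3): a world point X has camera coordinates R X + t; the wrist camera has in their place "tool_from_camera" (4x4, takes a point from camera to tool coordinates, whose origin is the TCP and whose axes are the flange's). Camera axes: x right, y down, z forward; pixel columns grow to the right and rows downward; lengths in m; the calibration is good to about 2 mm. A picture is of the moment at which its call begins: read the wrist's pose just before it.
- bot.job_done(): hands the job in; it is judged then, once.
The state is a dict: "time_s": time; "q": joint angles; "qvel": joint speeds; "joint_torque": joint torques, N m; "position": TCP position; "orientation": TCP orientation; "contact_force": force on the tool from outside, world axes, zero at the start; "ft_torque": the same for the moment, N m; "width": finger opening in m; "finger_force": force on a finger pad.
Only numpy, scipy, OpenCV 4.12 (cv2) and the standard library are available. Lean on these libraries where they do the work, as an engineer would, in place of code of your own. Each camera call takes 0.05 s, during which the arm holds its last target. There are 200 camera calls.

## Working session

There is one attempt and no reset: what is moved stays moved. The work goes in short steps, Python scripts to look and compute and a shell command to move; the robot and the scene stay as the last step left them, time stands still between calls to the robot, and variables do not carry over. Pictures are saved under pics/ and viewed, at most 10 in all, crops included, and the job is handed in when it is done.

```bash
mkdir -p pics
cat > h.py <<'E'
import numpy as np, cv2
from station import telemetry, imaging, bot
def cloud(f, st=None):
    z=f["z_map"]; K=f["mtx"]; v,u=np.indices(z.shape)
    P=np.stack([(u-K[0,2])/K[0,0]*z,(v-K[1,2])/K[1,1]*z,z],-1)
    if "R" in f: W=(P-f["t"])@f["R"]
    else:
        T=f["tool_from_camera"]; W=(P@T[:3,:3].T+T[:3,3])@np.array(st["orientation"]).T+np.array(st["position"])
    W[z==0]=np.nan
    return W
E
python3 - <<'E'
from h import *
s=telemetry.get_state();print(s, bot.tips_ahead)
F=[]
for n in ["scene","top"]:
    f=imaging.grab_frame(n); np.savez(n+".npz",**f); cv2.imwrite(f"pics/{n}0.png",f["img"]); print(n,f["t"],f["R"],f["mtx"])
E
```

```text
{'time_s': 0.0, 'q': array([-1.16759160e+00,  3.00481289e-01,  1.52157721e+00,  5.53480218e-06,
        1.32071443e+00, -6.65640187e-02]), 'qvel': array([ 1.55951748e-04,  5.73208911e-05, -1.28831786e-04,  7.85256548e-04,
        5.29689968e-04, -1.67594328e-04]), 'joint_torque': array([-1.04443534e-03, -5.31805229e+01, -3.52738488e+01,  7.07819802e-02,
        2.43476004e-02, -5.79041625e-05]), 'position': array([ 0.24888372, -0.49016177,  0.19998239]), 'orientation': array([[ 8.91673638e-01,  4.52678598e-01, -4.58166692e-04],
       [ 4.52678822e-01, -8.91672979e-01,  1.08772391e-03],
       [ 8.38544759e-05, -1.17729710e-03, -9.99999303e-01]]), 'contact_force': array([0.05900654, 0.30161741, 0.37946581]), 'ft_torque': array([0.01724264, 0.04321961, 0.02729335]), 'finger_force': 0.0, 'width': 0.09380982739634117} 0.017
scene [-0.48841317 -0.18929872  1.25821169] [[ 0.86070087  0.50891121 -0.01426129]
 [ 0.41352036 -0.71516155 -0.5635112 ]
 [-0.29697629  0.47911725 -0.82598532]] [[359.45754719   0.         255.7277124 ]
 [  0.         359.45754719 188.93099422]
 [  0.           0.           1.        ]]
top [-0.05262803  0.59042533  0.78274713] [[ 0.02185474 -0.99955542  0.02028154]
 [-0.98342498 -0.0251455  -0.17956337]
 [ 0.17999353 -0.01602107 -0.98353732]] [[347.50176933   0.         251.48802932]
 [  0.         347.50176933 195.40587547]
 [  0.           0.           1.        ]]
```

View pics/scene0.png

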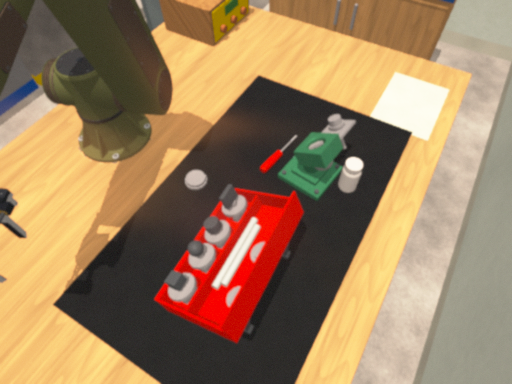

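View pics/top0.png

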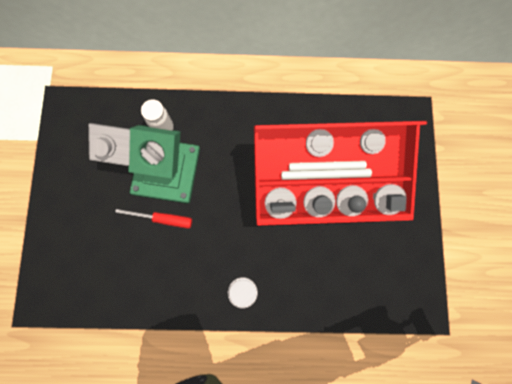

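The top view shows the wing stud as the leftmost in the row, near (282,206), and the socket hole at (152,152) with a hint of the slot. The cap is at (242,293), the driver near (155,217) and the jar at (155,113).

Run:
```python
from h import *
np.set_printoptions(precision=4,suppress=True)
for n in ["top","scene"]:
    f=dict(np.load(n+".npz")); W=cloud(f); im=f["img"]; hsv=cv2.cvtColor(im,cv2.COLOR_BGR2HSV)
    N=np.cross(np.roll(W,-2,1)-np.roll(W,2,1),np.roll(W,-2,0)-np.roll(W,2,0)); N/=np.linalg.norm(N,axis=-1,keepdims=True); N*=np.sign(N[...,2:])
    # socket
    g=(hsv[...,0]>50)&(hsv[...,0]<90)&(hsv[...,1]>80)&(W[...,2]>.03)
    nf=np.array([-.5,0,.866])
    face=g&(N@nf>.97)
    P=W[face]; c=np.median(P,0); 
    for _ in range(3):
        _,_,vt=np.linalg.svd(P-P.mean(0),full_matrices=False); nn=vt[2]*np.sign(vt[2][2]); d=(W-P.mean(0))@nn; c=P.mean(0); P=W[face&(abs(d)<.004)]
    print(n,"face",len(P),c,nn)
    m=(face&(abs((W-c)@nn)<.004)).astype(np.uint8)*255
    m=cv2.morphologyEx(m,cv2.MORPH_CLOSE,np.ones((3,3)))
    cs,h=cv2.findContours(m,cv2.RETR_CCOMP,cv2.CHAIN_APPROX_NONE)
    K=f["mtx"]; C=-f["R"].T@f["t"]
    def onplane(uv,c,nn):
        r=np.c_[(uv[:,0]-K[0,2])/K[0,0],(uv[:,1]-K[1,2])/K[1,1],np.ones(len(uv))]@f["R"]
        return C+r*(((c-C)@nn)/(r@nn))[:,None]
    yl=np.cross(nn,[1,0,0]);yl[2]=0; 
    yl=np.cross([0,0,1],[-nn[0],-nn[1],0]);yl/=np.linalg.norm(yl); xl=np.cross(yl,nn)
    print(" axes x",xl,"y",yl)
    for q,hh in zip(cs,h[0]):
        if len(q)<15: continue
        uv=q[:,0,:].astype(float); X=onplane(uv,c,nn)-c
        ab=np.c_[X@xl,X@yl].astype(np.float32)
        if hh[3]>=0:
            (a,b),r=cv2.minEnclosingCircle(ab); e=cv2.fitEllipse(ab); print(" hole",c+e[0][0]*xl+e[0][1]*yl,e[1]); 
        else:
            e=cv2.minAreaRect(ab); print(" outer",c+e[0][0]*xl+e[0][1]*yl,e)
    # crate region
    red=((hsv[...,0]<8)|(hsv[...,0]>172))&(hsv[...,1]>150)
    nc=np.array([-np.sin(np.radians(22)),0,np.cos(np.radians(22))])
    fl=red&(N@nc>.97)&(W[...,1]<-.0)
    P=W[fl]; h_=P@nc; hist=np.histogram(h_,40); k=hist[0].argmax(); P=P[abs(h_-hist[1][k])<.008]
    _,_,vt=np.linalg.svd(P-P.mean(0),full_matrices=False); nn=vt[2]*np.sign(vt[2][2]); c=P.mean(0)
    print(" crate floor",len(P),c,nn)
    R=W[red&(W[...,1]<0.2)&(W[...,2]>.02)];R=R[(R[:,0]>.2)]
    print(" red extents",np.percentile(R,[1,99],axis=0))
im=cv2.imread("pics/top0.png"); a=cv2.resize(im[115:185,115:215],(600,420),interpolation=cv2.INTER_CUBIC)
b=cv2.resize(im[170:230,250:350],(600,360)[:2],interpolation=cv2.INTER_CUBIC)
cv2.imwrite("pics/c1.png",cv2.resize(np.vstack([a,b]),(460,598)))
```

```text
top face 472 [0.662  0.1806 0.1502] [-0.5008  0.066   0.863 ]
 axes x [ 0.8556 -0.1127  0.5051] y [ 0.1306  0.9914 -0.    ]
 outer [0.6609 0.1822 0.1494] ((-0.001544162631034851, 0.0014381036162376404), (0.08795610070228577, 0.08809419721364975), 0.6806328296661377)
 hole [0.6617 0.1825 0.1498] (0.06671692430973053, 0.06931057572364807)
 crate floor 2330 [ 0.6741 -0.2074  0.123 ] [-0.3744 -0.0214  0.927 ]
 red extents [[ 0.5218 -0.3903  0.0227]
 [ 0.7379  0.1652  0.2193]]
scene face 196 [0.6635 0.1846 0.1541] [-0.5026  0.0603  0.8624]
 axes x [ 0.8563 -0.1026  0.5062] y [ 0.119   0.9929 -0.    ]
 outer [0.6589 0.1807 0.1516] ((-0.004839513450860977, -0.00448218360543251), (0.08687663823366165, 0.0839775800704956), 0.9389075040817261)
 hole [0.6594 0.1801 0.152 ] (0.06908257305622101, 0.0774075910449028)
 crate floor 1032 [ 0.6518 -0.2365  0.1156] [-0.3731 -0.0217  0.9275]
 red extents [[ 0.5251 -0.3918  0.0251]
 [ 0.7448  0.1433  0.2206]]
```

View pics/c1.png

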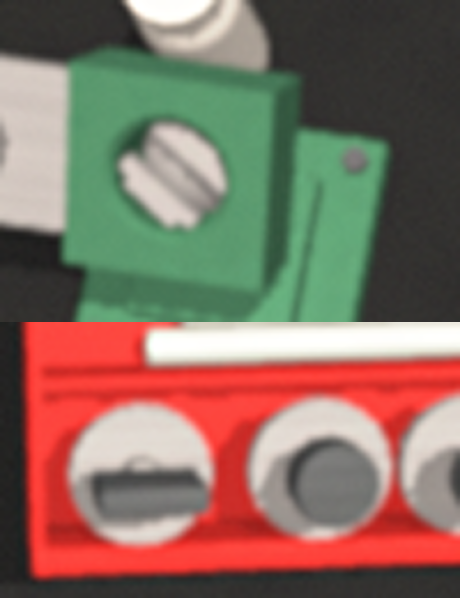

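The crops show the slot inside the hole, running upper left to lower right (about -38° about the socket z). The wing is at crop pixels (95..205,495) and lies parallel to the near wall.

```bash
cat >> h.py <<'E'
from scipy.spatial.transform import Rotation as Ro
def goto(p,R,s=None):
    s=s or telemetry.get_state(); R0=np.array(s["orientation"]); p0=np.array(s["position"])
    print("travel(mm, current tool axes)",np.round(R0.T@(p-p0)*1e3,1)," then rotvec(deg)",np.round(Ro.from_matrix(R0.T@R).as_rotvec(degrees=True),2), "travel after rot",np.round(R.T@(p-p0)*1e3,1))
def frame(z,y):
    z=z/np.linalg.norm(z); y=y-z*(y@z); y/=np.linalg.norm(y); return np.c_[np.cross(y,z),y,z]
E
python3 - <<'E'
from h import *
np.set_printoptions(precision=4,suppress=True)
n=np.array([-.3738,-.0216,.9272]); n/=np.linalg.norm(n)
cy=np.cross([0,0,1],[-n[0],-n[1],0]); cy/=np.linalg.norm(cy); cx=np.cross(cy,n)
f=dict(np.load("top.npz")); W=cloud(f); g=f["img"].astype(int)
fl=np.array([.6741,-.2074,.123])
for (u0,u1,v0,v1) in [(262,302,185,222)]:
    P=W[v0:v1,u0:u1].reshape(-1,3); I=g[v0:v1,u0:u1].reshape(-1,3)
    H=(P-fl)@n; gray=(I.max(1)-I.min(1)<40)
    for nm,m in [("wing",gray&(H>.075)),("flange",gray&(H>.03)&(H<.06))]:
        Q=P[m]; X=np.c_[(Q-fl)@cx,(Q-fl)@cy,(Q-fl)@n]
        print(nm,len(Q),Q.mean(0),X.mean(0),X.min(0),X.max(0))
        if nm=="flange":
            _,_,vt=np.linalg.svd(Q-Q.mean(0)); print(vt[2]*np.sign(vt[2][2]))
        else: c=Q.mean(0)
print(cx,cy,n)
w=imaging.grab_frame("wrist"); print(w["tool_from_camera"],w["mtx"])
R=frame(-n,cx); goto(c+n*.2,R)
E
```

```text
wing 217 [ 0.5456 -0.0994  0.1769] [-0.093   0.1152  0.0957] [-0.1021  0.0905  0.0751] [-0.0877  0.1383  0.1025]
flange 437 [ 0.5675 -0.0975  0.1326] [-0.0892  0.1159  0.0464] [-0.1269  0.0808  0.0427] [-0.062   0.1466  0.0581]
[-0.3763 -0.0181  0.9263]
[0.9257 0.0535 0.3744] [-0.0577  0.9983  0.    ] [-0.3738 -0.0216  0.9272]
[[ 0.0005 -0.9686 -0.2485  0.0715]
 [ 1.      0.0006 -0.0004  0.    ]
 [ 0.0006 -0.2485  0.9686 -0.1842]
 [ 0.      0.      0.      1.    ]] [[336.2599   0.     257.653 ]
 [  0.     336.2599 193.0935]
 [  0.       0.       1.    ]]
travel(mm, current tool axes) [ 372.8 -244.3 -162. ]  then rotvec(deg) [-19.5   12.7  -65.54] travel after rot [373.  286.8 -59.1]
```

```bash
python3 -m jog '{"rot":[[0,0,0],[0,0,0],[0,0,0],[0,0,0],[0,0,0],[0,0,0],[0,0,0]],"travel":[[26.6,-17.5,-11.6],[26.6,-17.5,-11.6],[26.6,-17.5,-11.6],[26.6,-17.5,-11.6],[26.6,-17.5,-11.6],[26.6,-17.5,-11.6],[26.6,-17.5,-11.6]],"hand":[94,94,94,94,94,94,94]}'
python3 -m jog '{"rot":[[0,0,0],[0,0,0],[0,0,0],[0,0,0],[0,0,0],[0,0,0],[0,0,0]],"travel":[[26.6,-17.5,-11.6],[26.6,-17.5,-11.6],[26.6,-17.5,-11.6],[26.6,-17.5,-11.6],[26.6,-17.5,-11.6],[26.6,-17.5,-11.6],[26.6,-17.5,-11.6]],"hand":[60,60,60,60,60,60,60]}'
python3 -m jog '{"rot":[[-1.95,1.27,-6.55],[-1.95,1.27,-6.55],[-1.95,1.27,-6.55],[-1.95,1.27,-6.55],[-1.95,1.27,-6.55],[-1.95,1.27,-6.55],[-1.95,1.27,-6.55],[-1.95,1.27,-6.55],[-1.95,1.27,-6.55],[-1.95,1.27,-6.55],[0,0,0],[0,0,0]],"travel":[[0,0,0],[0,0,0],[0,0,0],[0,0,0],[0,0,0],[0,0,0],[0,0,0],[0,0,0],[0,0,0],[0,0,0],[0,0,0],[0,0,0]],"hand":[60,60,60,60,60,60,60,60,60,60,60,60]}'
python3 - <<'E'
from h import *
n=np.array([-.3738,-.0216,.9272]); n/=np.linalg.norm(n)
cy=np.cross([0,0,1],[-n[0],-n[1],0]); cy/=np.linalg.norm(cy); cx=np.cross(cy,n)
goto(np.array([ 0.5456,-0.0994,0.1769])+n*.2,frame(-n,cx))
s=telemetry.get_state(); w=imaging.grab_frame("wrist"); np.savez("w1.npz",**w,position=s["position"],orientation=s["orientation"]); cv2.imwrite("pics/w1.png",w["img"]); print(s["q"])
E
```

```text
time_s: 0.73
position: [0.3599, -0.2954, 0.2822]
orientation: [[0.892, 0.453, -0.0], [0.453, -0.892, 0.0], [-0.0, -0.0, -1.0]]
contact_force: [1.2, 0.0, 0.5]
width: 0.0938
finger_force: 0.0
time_s: 1.32
position: [0.4705, -0.1018, 0.3635]
orientation: [[0.892, 0.453, -0.0], [0.453, -0.892, 0.0], [-0.0, -0.0, -1.0]]
contact_force: [0.3, 0.2, 0.3]
width: 0.06
finger_force: 0.0
time_s: 2.32
position: [0.4698, -0.1036, 0.363]
orientation: [[-0.052, 0.926, 0.373], [0.999, 0.048, 0.02], [0.0, 0.374, -0.927]]
contact_force: [0.6, -0.4, 0.4]
width: 0.06
finger_force: 0.0
travel(mm, current tool axes) [-0.1  0.7  1. ]  then rotvec(deg) [-0.04  0.1  -0.3 ] travel after rot [-0.1  0.7  1. ]
[-0.38474749 -0.16045201  1.68779067  0.16678691  1.26823879 -0.45880235]
```

View pics/w1.png

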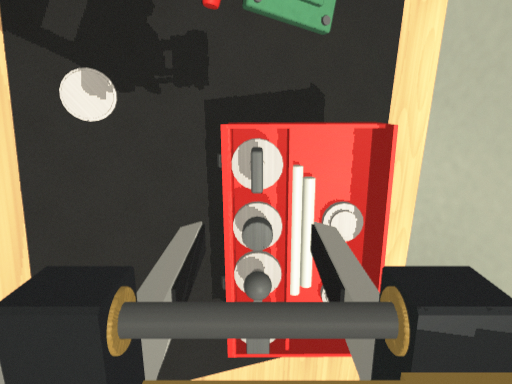

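The wrist picture shows the wing at about (257,150..192), on the stud's flange circle (257,163), with the wing direction straight up the image. The knob, ball and block studs follow below it.

```bash
cat > wing.py <<'E'
from h import *
np.set_printoptions(precision=4,suppress=True)
d=dict(np.load("w1.npz")); W=cloud(d,d); n=-d["orientation"][:,2]; R=d["orientation"]
I=d["img"].astype(int); sub=(slice(130,200),slice(225,290))
P=W[sub].reshape(-1,3); C=I[sub].reshape(-1,3)
L=(P-d["position"])@R
gray=(C.max(1)-C.min(1)<40)
zt=np.nanpercentile(L[gray][:,2],2); print("top z",zt)
m=gray&(L[:,2]<zt+.006)
A=L[m]; print("wing top",len(A),A.mean(0),A.min(0),A.max(0)); r=cv2.minAreaRect(A[:,:2].astype(np.float32)*1000); print(r)
m=gray&(L[:,2]>zt+.049)&(L[:,2]<zt+.064); A=L[m]; _,_,vt=np.linalg.svd(A-A.mean(0)); print("flange",len(A),A.mean(0),A.min(0),A.max(0),vt[2]*np.sign(-vt[2][2]))
mk=cv2.minEnclosingCircle(A[:,:2].astype(np.float32)*1000); print(mk)
# radial stack of brightness mask ray-cast for flange
K=d["mtx"]
E
python3 wing.py
```

```text
top z 0.1946655768452695
wing top 494 [ 0.0001 -0.0018  0.1961] [-0.0243 -0.0083  0.1928] [0.0234 0.0046 0.1992]
((-0.4448814392089844, -1.7808804512023926), (47.76850128173828, 12.86899471282959), 0.1303672045469284)
flange 1479 [ 0.0022 -0.0016  0.2497] [-0.031  -0.0342  0.2451] [0.0323 0.0312 0.2578] [ 0.0008 -0.0036 -1.    ]
((-0.536983072757721, -1.5421180725097656), 33.294097900390625)
```

```bash
python3 -m jog '{"rot":[[0,0,0],[0,0,0],[0,0,0],[0,0,0],[0,0,0],[0,0,0],[0,0,0],[0,0,0],[0,0,0],[0,0,0]],"travel":[[-0.5,-1.7,20],[0,0,30],[0,0,30],[0,0,30],[0,0,30],[0,0,30],[0,0,20],[0,0,15],[0,0,12],[0,0,0]],"hand":[50,50,50,50,50,50,50,50,50,50]}'
python3 -m jog '{"rot":[[0,0,0],[0,0,0],[0,0,0],[0,0,0],[0,0,0],[0,0,0],[0,0,0],[0,0,0]],"travel":[[0,0,0],[0,0,0],[0,0,0],[0,0,0],[0,0,0],[0,0,0],[0,0,0],[0,0,0]],"hand":[5,5,5,5,5,5,5,5]}'
```

```text
time_s: 3.2
position: [0.5496, -0.0989, 0.1587]
orientation: [[-0.055, 0.927, 0.371], [0.998, 0.051, 0.022], [0.001, 0.371, -0.929]]
contact_force: [-0.1, 0.2, 0.2]
width: 0.0502
finger_force: 0.0
time_s: 3.87
position: [0.5498, -0.0996, 0.1616]
orientation: [[-0.057, 0.925, 0.375], [0.998, 0.053, 0.02], [-0.001, 0.375, -0.927]]
contact_force: [-3.8, 0.4, 5.9]
width: 0.0139
finger_force: 30.0
```

```bash
python3 -m jog '{"rot":[[0,0,0],[0,0,0],[0,0,0],[0,0,0],[0,0,0],[0,0,0],[0,0,0],[0,0,0],[0,0,0],[0,0,0]],"travel":[[0,1,-3],[0,1,-5],[0,0,-8],[0,0,-14],[0,0,-20],[0,0,-25],[0,0,-25],[0,0,-25],[0,0,-25],[0,0,0]],"hand":[5,5,5,5,5,5,5,5,5,5]}'
python3 - <<'E'
from h import *
np.set_printoptions(precision=4,suppress=True)
s=telemetry.get_state(); print(s["contact_force"],s["width"],s["q"])
w=imaging.grab_frame("wrist"); np.savez("w2.npz",**w,position=s["position"],orientation=s["orientation"]); cv2.imwrite("pics/w2.png",w["img"])
# socket view goal: tool z = -nn
nn=np.array([-.5015,.064,.8628]); nn/=np.linalg.norm(nn); yl=np.cross([0,0,1],[-nn[0],-nn[1],0]);yl/=np.linalg.norm(yl); xl=np.cross(yl,nn)
O=np.array([.661,.182,.1505]); 
for off in (.25,):
    goto(O+nn*off,frame(-nn,xl))
print(O+nn*.25)
E
```

```text
time_s: 4.7
position: [0.4954, -0.1028, 0.3061]
orientation: [[-0.057, 0.923, 0.38], [0.998, 0.054, 0.018], [-0.004, 0.381, -0.925]]
contact_force: [0.1, 0.6, -1.9]
width: 0.0139
finger_force: 30.0
[ 0.079   0.6314 -1.9066] 0.013938705442985078 [-0.3598 -0.0898  1.7547  0.1684  1.121  -0.4633]
travel(mm, current tool axes) [297.8  76.8 -37.4]  then rotvec(deg) [-8.1  -4.54  9.5 ] travel after rot [303.4  33.2 -53.5]
[0.5356 0.198  0.3662]
```

View pics/w2.png

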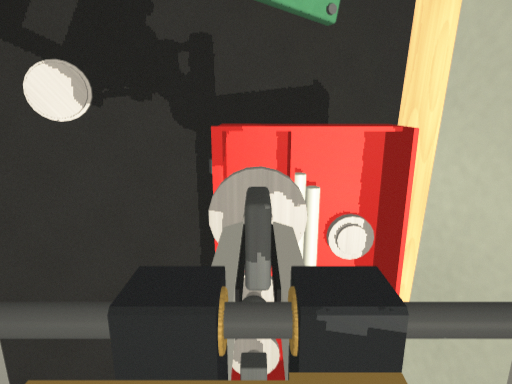

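The stud is held squarely by the wing, flange at about (258,213), and the other studs are still in the crate.

```bash
python3 -m jog '{"rot":[[0,0,0],[0,0,0],[0,0,0],[0,0,0],[0,0,0],[0,0,0],[0,0,0],[0,0,0],[-4,-2.3,4.75],[-4,-2.3,4.75],[0,0,0],[0,0,0]],"travel":[[20,7,-5],[30,10,-5],[30,10,-5],[30,10,-5],[30,10,-5],[30,10,-5],[30,10,-5],[20,8,-3],[0,0,0],[0,0,0],[0,0,0],[0,0,0]],"hand":[5,5,5,5,5,5,5,5,5,5,5,5]}'
python3 - <<'E'
from h import *
np.set_printoptions(precision=4,suppress=True)
s=telemetry.get_state(); print(s["contact_force"],s["width"],s["q"])
w=imaging.grab_frame("wrist"); np.savez("w3.npz",**w,position=s["position"],orientation=s["orientation"]); cv2.imwrite("pics/w3.png",w["img"])
E
```

```text
time_s: 5.75
position: [0.5376, 0.1212, 0.3625]
orientation: [[0.122, 0.861, 0.493], [0.993, -0.105, -0.062], [-0.001, 0.497, -0.868]]
contact_force: [0.2, -0.1, -2.4]
width: 0.0139
finger_force: 30.0
[ 0.1772 -0.0694 -2.3989] 0.013933469780778978 [ 0.2452 -0.0567  1.6325 -0.205   1.0841  0.4189]
```

View pics/w3.png

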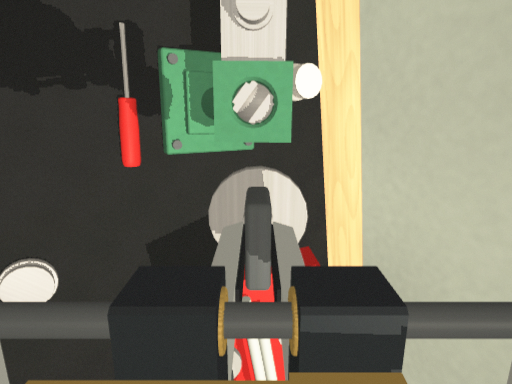

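The picture shows the hole at about (253,102), with the slot running from lower left to upper right. The stud is still square in the grip, flange at (258,213).

```bash
cat > sock.py <<'E'
from h import *
np.set_printoptions(precision=4,suppress=True)
d=dict(np.load("w3.npz")); W=cloud(d,d); R=d["orientation"]; p=d["position"]
hsv=cv2.cvtColor(d["img"],cv2.COLOR_BGR2HSV); I=d["img"].astype(int)
box=np.zeros(W.shape[:2],bool); box[55:150,205:300]=1
g=(hsv[...,0]>45)&(hsv[...,0]<90)&(hsv[...,1]>80)&box&(W[...,2]>.11)
P=W[g]
for _ in range(6):
    c=P.mean(0); nn=np.linalg.svd(P-c,full_matrices=False)[2][2]; nn*=np.sign(nn[2]); dd=abs((W-c)@nn); P=W[g&(dd<.003)]
yl=np.cross([0,0,1],[-nn[0],-nn[1],0]);yl/=np.linalg.norm(yl); xl=np.cross(yl,nn)
print("face",len(P),c,nn)
K=d["mtx"]; T=d["tool_from_camera"]; C=p+R@T[:3,3]
def cast(uv,c0):
    r=np.c_[(uv[:,0]-K[0,2])/K[0,0],(uv[:,1]-K[1,2])/K[1,1],np.ones(len(uv))]@(R@T[:3,:3]).T
    return C+r*(((c0-C)@nn)/(r@nn))[:,None]
m=(g&(dd<.004)).astype(np.uint8)*255
cs,h=cv2.findContours(m,cv2.RETR_CCOMP,cv2.CHAIN_APPROX_NONE)
for q,hh in zip(cs,h[0]):
    if len(q)<30: continue
    X=cast(q[:,0].astype(float),c)-c; ab=(np.c_[X@xl,X@yl]*1000).astype(np.float32)
    e=cv2.fitEllipse(ab) if hh[3]>=0 else cv2.minAreaRect(ab)
    print("hole" if hh[3]>=0 else "outer",c+(e[0][0]*xl+e[0][1]*yl)/1000,e)
    if hh[3]>=0: O=c+(e[0][0]*xl+e[0][1]*yl)/1000
    else: OO=c+(e[0][0]*xl+e[0][1]*yl)/1000
# rectify the plate level
n=240; s=0.25e-3
aa,bb=np.meshgrid((np.arange(n)-n/2)*s,-(np.arange(n)-n/2)*s) # a=x right, b=y up
Q=O-.012*nn+aa[...,None]*xl+bb[...,None]*yl
q=((Q-C)@(R@T[:3,:3])); u=q[...,0]/q[...,2]*K[0,0]+K[0,2]; v=q[...,1]/q[...,2]*K[1,1]+K[1,2]
im=cv2.remap(d["img"],u.astype(np.float32),v.astype(np.float32),cv2.INTER_CUBIC)
dep=cv2.remap(((W-O)@nn).astype(np.float32),u.astype(np.float32),v.astype(np.float32),cv2.INTER_NEAREST)
dm=np.clip((dep+.05)/.05*255,0,255).astype(np.uint8)
cv2.imwrite("pics/slot.png",cv2.resize(np.hstack([im,cv2.cvtColor(dm,cv2.COLOR_GRAY2BGR)]),(800,400)))
rad=np.hypot(aa,bb)<.02
pl=rad&(abs(dep+.012)<.004); lo=rad&(dep<-.018); print("plate",pl.sum(),dep[pl].mean(),"low",lo.sum())
def ang(mk):
    X=np.c_[aa[mk],bb[mk]]; X=X-X.mean(0); v_=np.linalg.svd(X,full_matrices=False)[2][0]; return np.degrees(np.arctan2(-v_[0],v_[1])),np.c_[aa[mk],bb[mk]].mean(0)
if lo.sum()>50: print("slot axis angle about z from y",ang(lo))
# stud in tool frame
L=(W-p)@R; gray=(I.max(-1)-I.min(-1)<40)
mk=gray&(L[...,2]>.022)&(L[...,2]<.04)&(abs(L[...,0])<.05)&(abs(L[...,1])<.05); A=L[mk]
print("flange",len(A),A.mean(0),A.min(0),A.max(0),np.linalg.svd(A-A.mean(0),full_matrices=False)[2][2])
mk=gray&(abs(L[...,1])<.012)&(abs(L[...,0])<.04)&(L[...,2]<.0)&(L[...,2]>-.03); A=L[mk]; print("wing",len(A),A.mean(0),A.min(0),A.max(0),np.median(A,0))
np.savez("sock.npz",O=O,nn=nn,xl=xl,yl=yl)
goto(O+nn*.120,frame(-nn,xl))
E
python3 sock.py
```

```text
face 4787 [0.6599 0.1848 0.1497] [-0.4948  0.0634  0.8667]
outer [0.6597 0.1833 0.1497] ((0.002048492431640625, -1.5253410339355469), (96.21420288085938, 95.50225830078125), 0.28455761075019836)
hole [0.6599 0.1833 0.1499] ((0.29828938841819763, -1.5633928775787354), (53.92112731933594, 54.156734466552734), 148.27294921875)
plate 9021 -0.011948248 low 10898
slot axis angle about z from y (np.float64(143.05982344283004), array([ 0.0001, -0.    ]))
flange 3966 [ 0.011  -0.0006  0.0332] [-0.0193 -0.0342  0.022 ] [0.0331 0.0335 0.0399] [ 0.0129  0.0025 -0.9999]
wing 2801 [ 0.0037 -0.0003 -0.0196] [-0.0246 -0.0119 -0.0299] [ 0.0244  0.012  -0.0001] [ 0.0068 -0.0001 -0.0205]
travel(mm, current tool axes) [ 77.4  -7.9 121.2]  then rotvec(deg) [-0.09 -0.06  0.26] travel after rot [ 77.5  -8.4 121.2]sock.py:32: RuntimeWarning: invalid value encountered in cast
  dm=np.clip((dep+.05)/.05*255,0,255).astype(np.uint8)
```

View pics/slot.png

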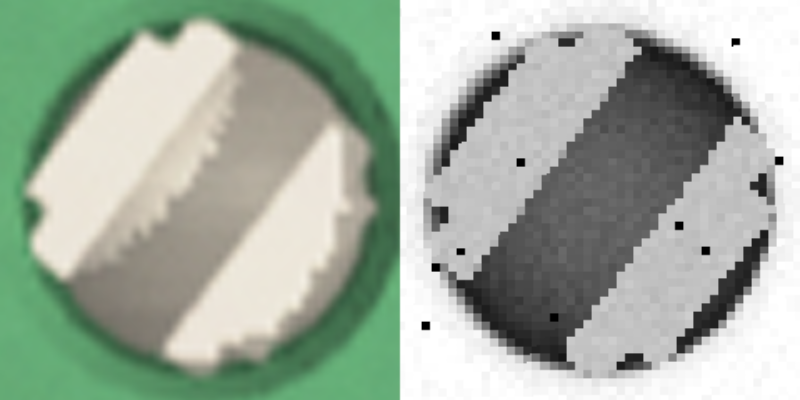

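The rectified view shows the slot clearly at -37° about the socket z, so I need about +37° about tool z. The hole centre is well fixed.

```bash
python3 -m jog '{"rot":[[0,0,0],[0,0,0],[0,0,0],[0,0,0],[0,0,6.2],[0,0,6.2],[0,0,6.2],[0,0,6.2],[0,0,6.2],[0,0,6.2],[0,0,0],[0,0,0]],"travel":[[15,-2,0],[25,-2,0],[25,-2,0],[12.8,-1.6,0],[0,0,0],[0,0,0],[0,0,25],[0,0,30],[0,0,30],[0,0,25],[0,0,20],[0,0,10]],"hand":[5,5,5,5,5,5,5,5,5,5,5,5]}'
python3 -m jog '{"rot":[[0,0,0],[0,0,0],[0,0,0]],"travel":[[0,0,0],[0,0,0],[0,0,0]],"hand":[5,5,5]}'
cat > loc.py <<'E'
from h import *
np.set_printoptions(precision=4,suppress=True)
k=np.load("sock.npz"); S=np.c_[k["xl"],k["yl"],k["nn"]]; s=telemetry.get_state(); R=s["orientation"]
print("TCP in socket mm",(s["position"]-k["O"])@S*1e3,"F socket",s["contact_force"]@S,"t",s["time_s"],"w",s["width"],"q6",s["q"][5])
th=np.radians(-37); print("tool x angle about z from y", np.degrees(np.arctan2(-R[:,0]@k["xl"],R[:,0]@k["yl"])),"tilt",R[:,2]@S)
E
cat >> loc.py <<'E'
w=imaging.grab_frame("wrist"); W=cloud(w,s); L=(W-s["position"])@R; I=w["img"].astype(int); gray=(I.max(-1)-I.min(-1)<40)
A=L[gray&(L[...,2]>.022)&(L[...,2]<.045)&(np.hypot(L[...,0],L[...,1])<.04)]; print("flange min/max in tool",A.min(0),A.max(0),np.median(A,0),np.linalg.svd(A-A.mean(0),full_matrices=False)[2][2])
E
python3 loc.py
```

```text
time_s: 6.8
position: [0.6115, 0.1882, 0.2355]
orientation: [[0.622, 0.61, 0.492], [0.725, -0.686, -0.065], [0.298, 0.397, -0.868]]
contact_force: [-0.2, -0.7, -2.9]
width: 0.0139
finger_force: 30.0
time_s: 7.05
position: [0.6112, 0.1896, 0.2406]
orientation: [[0.619, 0.608, 0.498], [0.724, -0.687, -0.063], [0.303, 0.399, -0.865]]
contact_force: [-0.6, -0.2, -3.0]
width: 0.0137
finger_force: 30.0
TCP in socket mm [  2.657    0.0502 103.1312] F socket [-1.9936 -0.2687 -2.2789] t 7.05 w 0.013665781051141343 q6 1.2638861373300831
tool x angle about z from y -37.15095445158321 tilt [ 0.0031  0.0008 -1.    ]
flange min/max in tool [-0.0192 -0.034   0.022 ] [0.0326 0.0334 0.043 ] [ 0.0111 -0.0007  0.0331] [ 0.0251  0.0023 -0.9997]
```

```bash
python3 -m jog '{"rot":[[0,0,0],[0,0,0],[0,0,0],[0,0,0],[0,0,0],[0,0,0],[0,0,0],[0,0,0]],"travel":[[-0.6,-1.9,0],[0,0,0],[0,0,7],[0,0,7],[0,0,7],[0,0,7],[0,0,5],[0,0,0]],"hand":[5,5,5,5,5,5,5,5]}'
python3 loc.py
```

```text
time_s: 7.77
position: [0.6259, 0.1879, 0.2079]
orientation: [[0.621, 0.608, 0.495], [0.724, -0.687, -0.064], [0.301, 0.398, -0.867]]
contact_force: [0.3, 0.2, -3.3]
width: 0.0135
finger_force: 30.0
TCP in socket mm [-0.8177  0.3132 67.3946] F socket [-1.4104  0.2134 -3.0006] t 7.7667 w 0.013463596814061203 q6 1.2748582327073292
tool x angle about z from y -37.1730219220978 tilt [-0.     -0.0009 -1.    ]
flange min/max in tool [-0.0191 -0.0343  0.0221] [0.0325 0.0335 0.0434] [ 0.0111 -0.0007  0.0331] [ 0.0232  0.0015 -0.9997]
```

```bash
python3 -m jog '{"rot":[[0,0,0],[0,0,0],[0,0,0],[0,0,0]],"travel":[[0,0,1.5],[0,0,1.5],[0,0,0],[0,0,0]],"hand":[5,5,5,5]}'
python3 -m jog '{"rot":[[0,0,0],[0,0,0],[0,0,0],[0,0,0]],"travel":[[0,0,1.5],[0,0,1.5],[0,0,0],[0,0,0]],"hand":[5,5,5,5]}'
python3 loc.py
```

```text
time_s: 8.15
position: [0.6274, 0.1881, 0.2072]
orientation: [[0.62, 0.607, 0.497], [0.724, -0.687, -0.063], [0.303, 0.399, -0.866]]
contact_force: [-0.0, 0.6, -3.1]
width: 0.0138
finger_force: 30.0
time_s: 8.48
position: [0.6288, 0.1879, 0.2043]
orientation: [[0.62, 0.607, 0.496], [0.724, -0.687, -0.064], [0.302, 0.399, -0.866]]
contact_force: [-1.0, 0.3, -2.6]
width: 0.0136
finger_force: 30.0
TCP in socket mm [-0.1251  0.6238 62.8279] F socket [-2.1806  0.18   -1.7952] t 8.4833 w 0.013643881495119508 q6 1.2758038455880145
tool x angle about z from y -37.18354035636537 tilt [ 0.0016  0.     -1.    ]
flange min/max in tool [-0.0195 -0.0341  0.0221] [0.0328 0.0335 0.0432] [ 0.011  -0.0007  0.0331] [ 0.0241  0.0027 -0.9997]
```

```bash
python3 -m jog '{"rot":[[0,0,0],[0,0,0],[0,0,0],[0,0,0]],"travel":[[0,0,2],[0,0,2],[0,0,2],[0,0,0]],"hand":[5,5,5,5]}'
python3 -m jog '{"rot":[[0,0,0],[0,0,0],[0,0,0],[0,0,0]],"travel":[[0,0,2],[0,0,2],[0,0,2],[0,0,0]],"hand":[5,5,5,5]}'
python3 -m jog '{"rot":[[0,0,0],[0,0,0],[0,0,0],[0,0,0]],"travel":[[0,0,1.5],[0,0,1.5],[0,0,1],[0,0,0]],"hand":[5,5,5,5]}'
python3 loc.py
```

```text
time_s: 8.87
position: [0.6318, 0.1874, 0.1986]
orientation: [[0.62, 0.608, 0.496], [0.724, -0.687, -0.064], [0.302, 0.398, -0.866]]
contact_force: [-0.7, 0.5, -3.2]
width: 0.0135
finger_force: 30.0
time_s: 9.2
position: [0.6348, 0.187, 0.1935]
orientation: [[0.62, 0.608, 0.496], [0.724, -0.687, -0.064], [0.302, 0.398, -0.866]]
contact_force: [0.4, 0.6, -2.5]
width: 0.0133
finger_force: 30.0
time_s: 9.53
position: [0.6368, 0.1868, 0.1903]
orientation: [[0.62, 0.608, 0.496], [0.724, -0.687, -0.064], [0.302, 0.399, -0.866]]
contact_force: [-0.5, -0.5, -2.1]
width: 0.0138
finger_force: 30.0
TCP in socket mm [-0.1419  0.5863 46.6923] F socket [-1.4079 -0.5458 -1.6625] t 9.5333 w 0.013769134752736346 q6 1.2786288869978586
tool x angle about z from y -37.18083423753673 tilt [ 0.0016 -0.0001 -1.    ]
flange min/max in tool [-0.0189 -0.034   0.022 ] [0.0325 0.0335 0.043 ] [ 0.011  -0.0007  0.0332] [ 0.0229  0.0026 -0.9997]
```

Through the plate without contact. Now seat the flange.

```bash
python3 -m jog '{"rot":[[0,0,0],[0,0,0],[0,0,0],[0,0,0]],"travel":[[0,0,1],[0,0,1],[0,0,1],[0,0,0]],"hand":[5,5,5,5]}'
python3 -m jog '{"rot":[[0,0,0],[0,0,0],[0,0,0],[0,0,0]],"travel":[[0,0,0.7],[0,0,0.7],[0,0,0],[0,0,0]],"hand":[5,5,5,5]}'
python3 loc.py
```

```text
time_s: 9.92
position: [0.6383, 0.1866, 0.1877]
orientation: [[0.62, 0.607, 0.496], [0.724, -0.687, -0.064], [0.302, 0.399, -0.866]]
contact_force: [-0.0, -0.1, -2.3]
width: 0.0136
finger_force: 30.0
time_s: 10.25
position: [0.6387, 0.1868, 0.1873]
orientation: [[0.62, 0.607, 0.496], [0.724, -0.687, -0.063], [0.303, 0.399, -0.866]]
contact_force: [-8.1, -0.1, 3.6]
width: 0.0137
finger_force: 30.0
TCP in socket mm [ 0.0038  0.7728 43.11  ] F socket [-5.1558 -1.1292  7.176 ] t 10.25 w 0.013687106276516987 q6 1.2794214692234227
tool x angle about z from y -37.18522194711478 tilt [ 0.0018  0.0002 -1.    ]
flange min/max in tool [-0.0257 -0.0357  0.0228] [0.0326 0.0351 0.045 ] [ 0.0111 -0.0007  0.0332] [ 0.0284 -0.0005 -0.9996]
```

```bash
python3 -m jog '{"rot":[[0,0,4.8],[0,0,4.8],[0,0,4.8],[0,0,4.8],[0,0,4.8]],"travel":[[0,0,0],[0,0,0],[0,0,0],[0,0,0],[0,0,0]],"hand":[5,5,5,5,5]}'
python3 -m jog '{"rot":[[0,0,4.8],[0,0,4.8],[0,0,4.8],[0,0,4.8],[0,0,4.8],[0,0,4.8],[0,0,0],[0,0,0]],"travel":[[0,0,0],[0,0,0],[0,0,0],[0,0,0],[0,0,0],[0,0,0],[0,0,0],[0,0,0]],"hand":[5,5,5,5,5,5,5,5]}'
python3 loc.py
```

```text
time_s: 10.72
position: [0.6392, 0.1868, 0.1875]
orientation: [[0.814, 0.299, 0.498], [0.378, -0.924, -0.063], [0.441, 0.24, -0.865]]
contact_force: [-2.5, -0.1, 2.7]
width: 0.014
finger_force: 30.0
time_s: 11.38
position: [0.6392, 0.1868, 0.1875]
orientation: [[0.858, -0.124, 0.498], [-0.107, -0.992, -0.063], [0.502, 0.001, -0.865]]
contact_force: [-4.4, -0.0, 5.6]
width: 0.0138
finger_force: 30.0
TCP in socket mm [ 0.5741  0.8557 43.1226] F socket [-1.0053 -0.59    7.0046] t 11.3833 w 0.013848151728561764 q6 2.1984886681229336
tool x angle about z from y -89.85168597092266 tilt [ 0.0031  0.0007 -1.    ]
flange min/max in tool [-0.0261 -0.0351  0.022 ] [0.0325 0.0353 0.0445] [0.011  0.0003 0.0331] [ 0.034  -0.0007 -0.9994]
```

```bash
python3 -m jog '{"rot":[[0,0,0],[0,0,0],[0,0,0],[0,0,0],[0,0,0]],"travel":[[0,0,0],[0,0,0],[0,0,0],[0,0,0],[0,0,0]],"hand":[45,45,45,45,45]}'
python3 -m jog '{"rot":[[0,0,0],[0,0,0],[0,0,0],[0,0,0],[0,0,0],[0,0,0],[0,0,0],[0,0,0],[0,0,0],[0,0,0]],"travel":[[0,0,-5],[0,0,-15],[0,0,-20],[0,0,-20],[0,0,-25],[0,0,-25],[0,0,-25],[0,0,-20],[0,0,0],[0,0,0]],"hand":[45,45,45,45,45,45,45,45,45,45]}'
python3 - <<'E'
from h import *
np.set_printoptions(precision=4,suppress=True)
k=np.load("sock.npz"); S=np.c_[k["xl"],k["yl"],k["nn"]]
im=[]
for n in ["wrist","top"]:
    s=telemetry.get_state(); f=imaging.grab_frame(n); W=cloud(f,s); L=(W-k["O"])@S*1e3; I=f["img"].astype(int); gray=(I.max(-1)-I.min(-1)<45); im.append(f["img"])
    m=gray&(np.hypot(L[...,0],L[...,1])<40)
    A=L[m&(L[...,2]>53)&(L[...,2]<75)]; B=L[m&(L[...,2]>4)&(L[...,2]<16)]
    print(n,"wing top",len(A),A.size and (np.percentile(A[:,2],[50,95]),cv2.minAreaRect(A[:,:2].astype(np.float32)),cv2.PCACompute(A[:,:2].astype(np.float32),None)[1][0]),"flange z",len(B),B.size and (np.median(B,0),B.min(0),B.max(0)))
cv2.imwrite("pics/end.png",cv2.resize(np.hstack(im),(800,300)))
E
```

```text
time_s: 11.85
position: [0.639, 0.1865, 0.1866]
orientation: [[0.859, -0.126, 0.496], [-0.109, -0.992, -0.064], [0.5, 0.0, -0.866]]
contact_force: [-0.1, 0.5, 0.2]
width: 0.0433
finger_force: 0.0
time_s: 12.68
position: [0.562, 0.1966, 0.3217]
orientation: [[0.858, -0.126, 0.498], [-0.11, -0.992, -0.063], [0.502, -0.001, -0.865]]
contact_force: [-0.1, -0.7, -0.3]
width: 0.0448
finger_force: 0.0
wrist wing top 699 (array([63.7727, 64.9777]), ((-0.7583866119384766, 0.9532012939453125), (12.914304733276367, 49.29380798339844), 89.82279205322266), array([ 1.   , -0.004], dtype=float32)) flange z 2064 (array([ 2.2479,  0.6036, 10.0742]), array([-32.7961, -32.2997,   4.0061]), array([32.5265, 34.5499, 12.8136]))
top wing top 198 (array([62.4779, 64.6595]), ((-0.037273406982421875, -0.5056819915771484), (49.7481803894043, 14.408346176147461), 0.6797735691070557), array([ 0.9999, -0.0161], dtype=float32)) flange z 486 (array([  5.646 , -11.1323,   8.9953]), array([-34.1814, -34.2196,   4.0408]), array([32.9455, 33.6193, 15.2584]))
```

View pics/end.png

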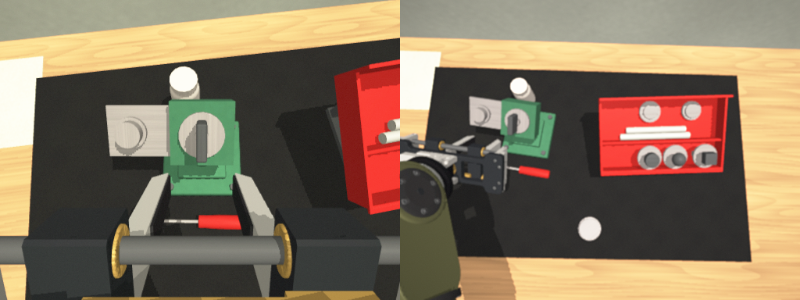

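The picture shows the stud in the socket at (201,140) in the left half, with the wing along the slope. Measured from the face, the flange top is at 10 mm and the wing top at 64 mm, so it is fully home. The other things are where they were and the gripper is clear.

```bash
python3 -c "from station import bot; print(bot.job_done())"
```

```text
the job is handed in; nothing more can be done
None
```

The wing stud is fully home in the green socket, turned so its wing points up and down the slope, and released; the arm is clear, nothing else looked moved in the last picture, and the job was handed in at about 13 s.

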